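# Hold the reference filter in the light-transmission meter

### The arm

A 6-joint arm with a two-finger parallel gripper is mounted at the origin on the work surface. World frame = base frame: x ahead of the robot, y to its left, z up, the work surface at z = 0. Lengths are in m, angles in rad, forces in N, time in s.
With the tool pointing down it reaches from about 0.35 to 0.875 m from the base axis. Payload 4.2 kg.
Tool frame: the origin (TCP) lies at the centre of the arm's flange, where the gripper is bolted on; the fingertips stand 182 mm ahead of it and the grasp point (between the pads) lies 164 mm ahead of it; z points along the fingers, y is the line along which they close (so a half turn about z gives the same grasp; the last joint's range is limited). The gripper opens to 87 mm and grips with 3 to 60 N. Pads are 19 mm wide; open, the fingers measure 117 mm over their backs; the gripper's body (75 mm by 190 mm) begins 51 mm behind the grasp point.
Start: joints at [-0.887, 0.385, 0.008, 0, -1.194, -0.259], TCP at [0.258, -0.569, 0.405] pointing down, gripper open.
Joint ranges: [-3.14, 3.14], [-1.21, 2.06], [-1.07, 1.41], [-3.16, 2.05], [-2.99, -0.16], [-3.1, 3.1]. Speed limits (rad/s): [2.79, 2.79, 3.14, 3.14, 3.14, 3.14].

### API

Orientations are given as [roll, pitch, yaw] about the fixed x, y, z axes, in that order (R = Rz(yaw) Ry(pitch) Rx(roll)).
In Python, from plant import env gives the robot as it stands.
- The arm moves only by the tool jog_arm, never from a script. Its argument "increments" is a list of rows, each a list of 4 numbers: the shift along the world's x, y, z as a fraction of full scale, then the turn about the world's z as a fraction of full scale. A call has 1 to 8 rows; each row shifts and turns the commanded pose from where the row before left it; what a row does not reach is not made up. Full scale, the value 1, is 0.5 m for a shift and 360 degrees for a turn. A row lasts 1/12 s, in which the tool goes at most 41.7 mm and 7.16 degrees, less where a joint would pass 70% of its speed; a pose out of reach is approached as far as the arm can. A call with a number of a shift or a turn outside -1 to 1 is refused whole. A call with a gripper value outside its range is refused whole. "jaw" is the finger opening in mm, from 0 to 87, set as the call begins (left out, the last holds). The fingers move at their own pace and stop on an object; the grip force is fixed at half the most. Time passes only in rows, so rows that do not move let the fingers close. It gives the time, the measured TCP pose, the force, the opening and the grip force at its end, in the units of the state.
- env.sense(): the state, without advancing time (a new reading comes with each control period).
- env.camera(name): name is "side" or "top"; returns the picture (480x640x3 uint8, red, green, blue); there is no depth.
- env.get_calibration(name): a dict with "fx", "fy", "cx", "cy" (pixels), "eye" and "attitude" of the camera in the world. Camera axes: x right, y up, looking along -z (the intrinsics and any distortion apply to the point x, -y, -z); pixel columns grow to the right and rows downward; lengths in m; the calibration is good to about 2 mm. A picture is of the moment at which its call begins. get_calibration takes no time and is no camera call.
- env.close_job(): hands the job in; it is judged then, once.
The state is a dict: "time_s": time; "joint_pos": joint angles; "joint_velocities": joint speeds; "effort": joint torques, N m; "position": TCP position; "eef_rot": TCP orientation; "contact_force": force on the tool from outside, world axes, zero at the start; "moment": the same for the moment, N m; "finger_gap": finger opening in m; "gripper_force": force on a finger pad.
Only numpy, scipy, OpenCV 4.12 (cv2) and the standard library are available. Lean on these libraries where they do the work, as an engineer would, in place of code of your own. Each camera call takes 0.05 s, during which the arm holds its last target. There are 200 camera calls.

### The job

Swing the bench lamp's arm aside until its head is well clear of the light-transmission meter, so that it neither blocks the meter's slot nor shines into it. Then take the tall reference filter with the round glass out of the rack, pass it upright down through the narrow slot in the meter's top without forcing it, and hold it there with the glass centred on the light beam; the meter has no rest for it, so finish with the filter still held in the gripper. Leave the other filter frames, the bottle and the vial as they are.

Things in the scene. Friction and masses are not known exactly. Their poses are not given: they have to be found in the camera images.
- meter: Light-transmission meter, a white bench instrument 170 mm (x) by 200 mm (y), fixed to the bench; origin at the centre of its underside, z up. In the middle of its top lies a grey hood, 100 x 66 mm, its upper face 110 mm above the bench (the housing beside it is 104 mm high), with the slot in it. A small round mark on each side face (+y and -y), 65 mm above the bench, shows the height of the light beam.
- meter_slot (a point): Centre of the slot's mouth, level with the upper face of the hood, 110 mm above the bench. The slot is 52 mm long (meter x) and 10 mm wide (meter y), 2 mm more each way than the filter, and goes straight down through the hood (12 mm thick), its upper 6 mm bevelled out by 3 mm on all sides. Below it is an open chamber, 84 mm (x) by 62 mm (y); the chamber floor is 98 mm below this point. Same axes as the meter.
- meter_beam (a point): Centre of the light beam in the chamber, straight below the slot, 45 mm under the mouth (65 mm above the bench). The beam is 6 mm thick and runs along the meter's y, square to the filter's faces. Same axes as the meter.
- filter: The tall reference filter: a flat grey aluminium holder, 50 mm wide (its x), 8 mm thick (its y), 140 mm tall (its z), 110 g give or take a third; origin at the centre of its underside. The upper 30 mm are a ribbed grip tab, 30 mm wide and 8 mm thick; the lowest 4 mm narrow to 46 x 5 mm. A round glass, 21 mm across, sits in its lower half, just clear of the rack. It stands upright in one of the rack's three slots; both faces are alike. It is the tallest of the three holders.
- filter_window (a point): Centre of the filter's round glass, 35 mm above its underside and 105 mm below the top of its tab, in the middle of its width and thickness. Same axes as the filter.
- rack: Cream rack, 80 mm (x) by 176 mm (y) by 34 mm high, fixed to the bench, with three slots 60 mm apart along its y, each 52 x 10 mm and 24 mm deep (floor 10 mm above the bench), each holding one filter holder with its faces square to the rack's y. Origin at the centre of its underside.
- frame_a: Bystander: short filter frame, 50 x 8 x 94 mm, like the filter but with a square opening half way up and no glass; stands in the rack. Origin at the centre of its underside. Must not be disturbed.
- frame_b: Bystander: second short frame, the same as frame_a, in another slot of the rack. Must not be disturbed.
- lamp: Bench lamp's fixed stand behind the meter: round dark foot 104 mm across and a steel post 16 mm thick, 290 mm high. Origin at the centre of the foot's underside.
- lamp_arm (a joint): Angle of the lamp's arm on its upright hinge, rad. Near 0 the head is over the meter's slot; the value grows as the arm turns clockwise seen from above (the head goes towards the robot, then to the robot's left), stops at -0.4 and 1.8. A little friction (about 0.12 N m) keeps the arm where it is left.
- lamp_hinge (a point): Point on the hinge's upright axis at the height of the arm's bar, 290 mm above the bench.
- lamp_bar (a point): Point on the axis of the arm's level bar (bare round aluminium tube, 14 mm thick), 130 mm out from the hinge, 290 mm above the bench. The point's x axis points along the bar towards the hinge, z up. The bar is free from 20 mm to 155 mm out from the hinge.
- lamp_head (a point): Centre of the lamp's round white head (92 mm across, 18 mm thick), 208 mm out from the hinge; the head hangs 19 to 37 mm below the bar's axis, its top knuckle rises 9 mm above the axis.
- bottle: Bystander: glass bottle with a blue cap, 68 mm across, about 150 mm tall, standing on the bench; origin at the centre of its underside.
- vial: Bystander: small glass vial with a black cap, 25 mm across, 47 mm tall, standing on the bench; origin at the centre of its underside.
Things that resemble listed ones, but are neither listed nor needed, are in the scene too. Leave any brown, red or yellow look-alike of the filter alone.

How it is judged:
On the way, in this order (a step that is already met when the one before it is completed fails the run):
1. the lamp's head is clear of the meter (horizontal distance between lamp_head and meter_slot above 0.135 m), for 0.2 s.
2. the filter's foot is through the slot, the filter held by the fingers (z of filter in the frame of meter_slot below -0.015 m and horizontal distance between filter and meter_slot below 0.006 m and contact force between the fingers and filter above 1 N), for 0.2 s.
At the end, for the whole second after the job is handed in: The filter hangs in the meter's slot, held by the fingers alone: the centre of its glass within 7 mm of the beam's centre, upright within 0.1 rad, square to the beam within 0.12 rad, still, pressing on the meter with less than 10 N; the lamp's head is at least 135 mm to the side of the slot (distance between filter_window and meter_beam below 0.007 m and angle between filter's own z axis and vertical below 0.1 rad and angle between the y axis of filter and the y axis of meter, either way round below 0.12 rad and contact force between the fingers and filter above 1 N and contact force between filter and meter below 10 N and linear speed of filter below 0.02 m/s and horizontal distance between lamp_head and meter_slot above 0.135 m); the arm keeps its last pose, push and grip.
It fails at once if the filter is forced against the meter (over 40 N) (contact force between filter and meter above 40 N).
It fails at once if a short filter frame is disturbed (moved over 20 mm) (distance of any of frame_a, frame_b from where it was at the start of the episode above 0.02 m).
It fails at once if the bottle or the vial is moved over 20 mm or tipped over (distance of any of bottle, vial from where it was at the start of the episode above 0.02 m or angle between any of bottle, vial's own z axis and vertical above 0.5 rad).
It also fails if it takes over 67 s, if anything falls off the work surface, if the arm or the gripper's body presses on something with over 40 N, if the wrist force passes 120 N, or if a joint passes its speed limit or range.

## Working session

There is one attempt and no reset: what is moved stays moved. The work goes in short steps, Python scripts to look and compute and a tool call to move; the robot and the scene stay as the last step left them, time stands still between calls to the robot, and variables do not carry over. Pictures are saved under pics/ and viewed, at most 10 in all, crops included, and the job is handed in when it is done.

Besides the shell and the picture viewer there is one more tool, called after "Call:" as a command line: name --pt "numbers of a row" for each row, then --argument value for the rest. jog_arm: Moves the arm, as the interface text tells. Its arguments: {"type":"object","properties":{"increments":{"type":"array"},"jaw":{"type":"number"}},"required":["increments"]}

```bash
mkdir -p pics; ls; python3 - <<'E'
from plant import env
import cv2
for n in("side","top"):
    cv2.imwrite(f"pics/{n}0.png",env.camera(n)[:,:,::-1]); print(n,env.get_calibration(n))
s=env.sense(); print(s["position"],s["eef_rot"],s["contact_force"],s["time_s"])
E
```

```text
pics
side {'fx': 465.6714221668411, 'fy': 465.6714221668411, 'cx': 318.85905625717726, 'cy': 248.71499067740135, 'eye': array([1.09829632, 0.47682879, 0.78986263]), 'attitude': array([ 0.9013987 , -0.00431131,  2.42065215])}
top {'fx': 549.180268815456, 'fy': 549.180268815456, 'cx': 318.4088115383813, 'cy': 240.98190283190792, 'eye': array([ 0.498757  , -0.12416964,  1.29018691]), 'attitude': array([ 0.06970217, -0.00559762, -1.56319025])}
[ 0.25755255 -0.56926507  0.40378865] [ 3.13967928e+00 -1.13111962e-04 -2.71694558e+00] [-0.84004775  1.0305942   0.00158499] 0.1
```

View pics/side0.png

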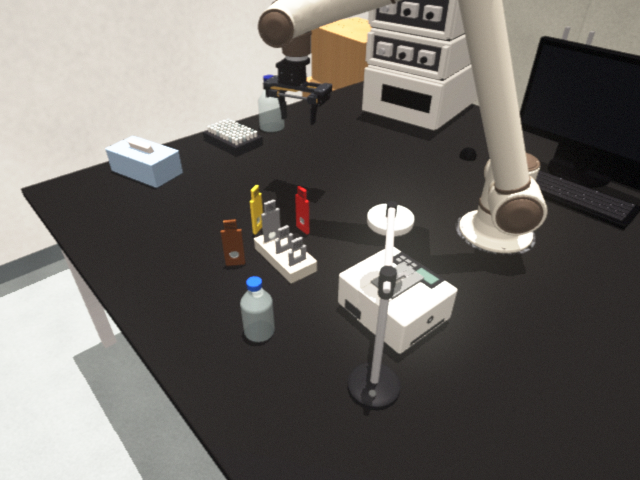

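View pics/top0.png

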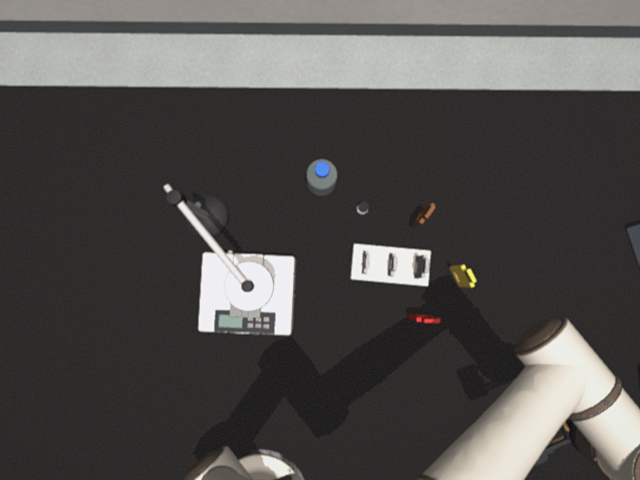

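```bash
cat > h.py <<'E'
import numpy as np, cv2
from scipy.spatial.transform import Rotation as Ro
from plant import env
def cam(n):
    c=env.get_calibration(n); return c,Ro.from_euler('xyz',c['attitude']).as_matrix()
def p2w(n,u,v,z):
    c,R=cam(n); d=R@np.array([(u-c['cx'])/c['fx'],-(v-c['cy'])/c['fy'],-1]); e=c['eye']
    return e+d*(z-e[2])/d[2]
def w2p(n,p):
    c,R=cam(n); q=R.T@(np.array(p)-c['eye']); return np.array([c['cx']-c['fx']*q[0]/q[2],c['cy']+c['fy']*q[1]/q[2]])
def crop(src,out,x,y,w,h,k):
    cv2.imwrite(out,cv2.resize(src[y:y+h,x:x+w],None,fx=k,fy=k,interpolation=cv2.INTER_CUBIC))
E
python3 - <<'E'
from h import *
t=cv2.imread("pics/top0.png"); s=cv2.imread("pics/side0.png")
crop(t,"pics/topc.png",155,175,290,165,2.75); crop(s,"pics/sidec.png",215,180,110,100,5.5)
m=cv2.inRange(t,(165,165,165),(255,255,255)); m[:150]=0;m[345:]=0
for c in cv2.findContours(m,cv2.RETR_EXTERNAL,cv2.CHAIN_APPROX_NONE)[0]:
    if cv2.contourArea(c)>800:
        b=cv2.boxPoints(cv2.minAreaRect(c)); print(b.tolist())
        z=.034 if b[:,0].mean()>330 else .104
        w=[p2w("top",*p,z)[:2].round(4) for p in b]; print(w,np.mean(w,0),np.linalg.norm(w[0]-w[1]),np.linalg.norm(w[2]-w[1]))
print("head z.271",p2w("top",247,287,.299),"hinge",p2w("top",173,196,.30),"filter top",p2w("top",419,265,.15))
print(p2w("side",391,212,.299),p2w("side",387,272,.3),p2w("side",270,203,.15))
E
```

```text
[[350.2524719238281, 278.7725830078125], [353.4255065917969, 243.2344512939453], [430.6669006347656, 250.1309814453125], [427.4938659667969, 285.66912841796875]]
[array([ 0.5006, -0.2039]), array([ 0.582 , -0.2109]), array([ 0.5675, -0.3881]), array([ 0.4863, -0.3803])] [ 0.5341 -0.2958] 0.0817004283954496 0.1777922664234865
[[172.65939331054688, 329.614013671875], [178.13565063476562, 201.83441162109375], [296.04766845703125, 206.88775634765625], [290.5714111328125, 334.6673583984375]]
[array([0.3892, 0.18  ]), array([0.6645, 0.1753]), array([ 0.6555, -0.081 ]), array([ 0.3803, -0.0722])] [0.522375 0.050525] 0.27534011694629607 0.2564579692659209
head z.271 [ 0.48405799 -0.00147096  0.299     ] hinge [0.64766198 0.1353673  0.3       ] filter top [ 0.53007121 -0.33925533  0.15      ]
[0.51058025 0.01766458 0.299     ] [0.64550207 0.12951028 0.3       ] [ 0.53275071 -0.34955394  0.15      ]
```

View pics/topc.png

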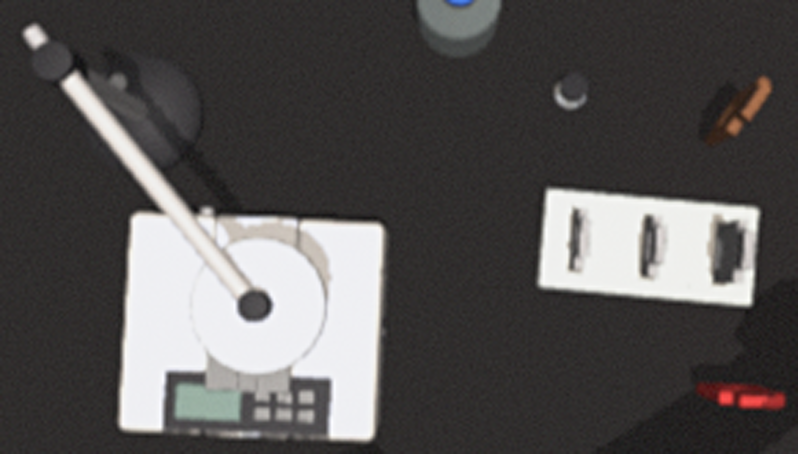

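View pics/sidec.png

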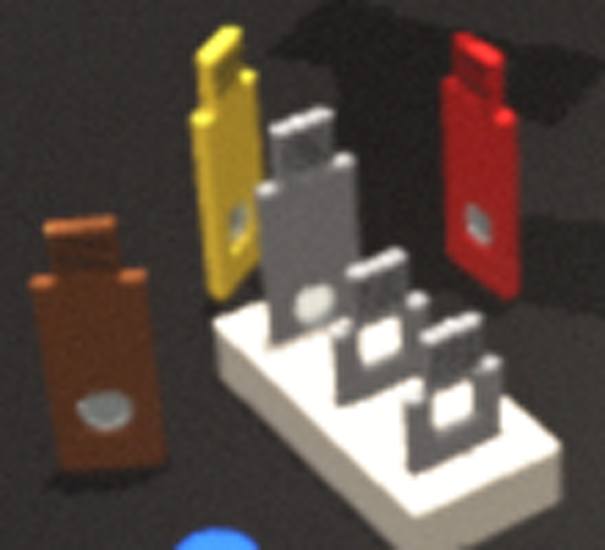

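The tall grey holder with the round glass stands at the rack's −y end: side px (270,202), top px (424,265). The look-alikes are brown (233,243), yellow (257,210) and red (303,211), all standing outside the rack. Only the grey one in the rack fits, and the crop confirms its round glass. The lamp head is at top px (247,287), its hinge at (173,196), and their spacing of 0.21 m fits the 208 mm given. I'll swing the lamp first.

Call:
jog_arm --pt "0.043 0.068 0.008 -0.005" --pt "0.043 0.068 0.008 -0.005" --pt "0.043 0.068 0.008 -0.005" --pt "0.043 0.068 0.008 -0.005" --pt "0.043 0.068 0.008 -0.005" --pt "0.043 0.068 0.008 -0.005" --pt "0.043 0.068 0.008 -0.005" --pt "0.043 0.068 0.008 -0.005" --jaw 0

```text
time_s: 0.77
position: [0.4301, -0.2955, 0.4367]
eef_rot: [3.141, -0.0, -2.97]
contact_force: [0.1, -0.0, 1.2]
finger_gap: 0.0419
gripper_force: 0.0
```

Call:
jog_arm --pt "0.043 0.068 0.008 -0.005" --pt "0.043 0.068 0.008 -0.005" --pt "0.043 0.068 0.008 -0.005" --pt "0.043 0.068 0.008 -0.005" --pt "0.043 0.068 0.006 -0.005" --pt "0.043 0.068 0 -0.005" --pt "0.043 0.068 0 -0.005" --pt "0 0 0 0"

```text
time_s: 1.43
position: [0.583, -0.0544, 0.4543]
eef_rot: [3.141, -0.0, 3.1]
contact_force: [0.0, -0.6, 0.3]
finger_gap: 0.0008
gripper_force: 0.0
```

Call:
jog_arm --pt "0.01 0.054 0 0" --pt "0.01 0.054 0 0" --pt "0.01 0.054 0 0" --pt "-0.026 0.016 0 0" --pt "-0.026 0.016 0 0" --pt "-0.021 0.023 0 0" --pt "-0.021 0.023 0 0" --pt "-0.014 0.027 0 0"

```text
time_s: 2.1
position: [0.5404, 0.0742, 0.4555]
eef_rot: [-3.141, 0.0, 3.095]
contact_force: [1.4, -1.1, -1.1]
finger_gap: 0.0004
gripper_force: 0.8
```

Call:
jog_arm --pt "-0.014 0.027 0 0" --pt "-0.007 0.03 0 0" --pt "-0.007 0.03 0 0" --pt "0.002 0.03 0 0" --pt "0.002 0.03 0 0" --pt "0.005 0.02 0 0" --pt "0.005 0.02 0 0" --pt "0 0 0 0"

```text
time_s: 2.77
position: [0.5349, 0.1694, 0.4551]
eef_rot: [3.141, 0.0, 3.096]
contact_force: [0.0, -0.3, -0.8]
finger_gap: 0.0007
gripper_force: 0.0
```

Call:
jog_arm --pt "0.01 -0.08 0 0" --pt "0 -0.08 0 0" --pt "0 -0.08 0 0" --pt "0 -0.08 0 0" --pt "0 -0.08 0 0" --pt "0 -0.08 0 -0.003" --pt "0 -0.08 0 -0.003" --pt "0 -0.08 0 0" --jaw 50

```text
time_s: 3.43
position: [0.5389, -0.1545, 0.4558]
eef_rot: [3.141, 0.001, 3.057]
contact_force: [0.7, 0.4, 0.8]
finger_gap: 0.0451
gripper_force: 0.0
```

Call:
jog_arm --pt "-0.005 -0.08 0 0" --pt "0 -0.08 0 0" --pt "0 -0.08 0 0" --pt "0 -0.08 0 0" --pt "0 -0.07 0 0" --pt "0 0 0 0"

```text
time_s: 3.93
position: [0.5362, -0.3531, 0.4542]
eef_rot: [-3.141, -0.001, 3.051]
contact_force: [1.0, 0.6, -0.7]
finger_gap: 0.0497
gripper_force: 0.0
```

```bash
python3 - <<'E'
from h import *
for n in("side","top"): cv2.imwrite(f"pics/{n}1.png",env.camera(n)[:,:,::-1])
t=cv2.imread("pics/top1.png"); s=cv2.imread("pics/side1.png")
a=cv2.resize(t[240:345,190:305],(400,365),interpolation=cv2.INTER_CUBIC)
b=cv2.resize(s[235:350,330:445],(400,400),interpolation=cv2.INTER_CUBIC)
o=np.zeros((600,800,3),np.uint8); o[:365,:400]=a; o[:400,400:]=b
o[400:,:400]=cv2.resize(t[150:350,100:500],(400,200)); o[400:,400:]=cv2.resize(s[150:350,215:615],(400,200))
cv2.imwrite("pics/c1.png",o); q=env.sense(); print(q["position"],q["eef_rot"])
E
```

```text
[ 0.53641828 -0.34917016  0.45459578] [ 3.14069577e+00 -9.05035430e-04  3.05424657e+00]
```

View pics/c1.png

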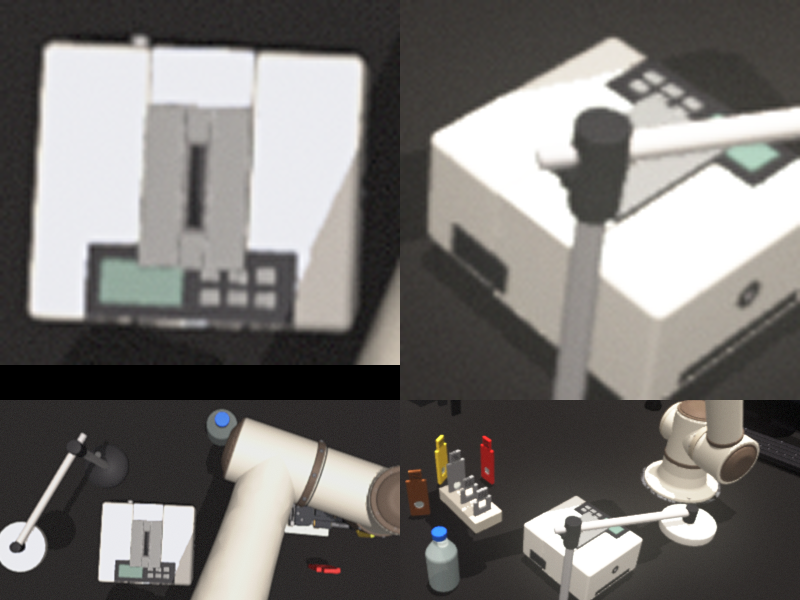

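```bash
python3 - <<'E'
from h import *
from scipy.optimize import least_squares
f=lambda x,y:(190+x/3.478,240+y/3.476)
h=np.array([p2w("top",*f(*p),.11)[:2] for p in [(152,104),(253,107),(243,268),(138,265)]]);print("hood",h.round(4).tolist(),h.mean(0),np.linalg.norm(h[0]-h[1]),np.linalg.norm(h[1]-h[2]))
m=np.array([p2w("top",*f(*p),.104)[:2] for p in [(43,42),(365,55),(357,330),(28,320)]]);print("meter",m.round(4).tolist(),m.mean(0),np.linalg.norm(m[0]-m[1]),np.linalg.norm(m[1]-m[2]))
for p in[(0,1),(3,2)]: d=m[p[0]]-m[p[1]];print("yaw",np.arctan2(-d[0],d[1]))
for p in[(0,3),(1,2)]: d=h[p[0]]-h[p[1]];print("yawh",np.arctan2(d[1],d[0]))
print("slot",p2w("top",*f(197,187),.107))
# lamp head
print("head",p2w("top",100+17,150+147,.299))
print("tab top: top",p2w("top",424.8,264.8,.15),"side",p2w("side",215+302/5.5,180+122/5.5,.15))
# rack corners
g=cv2.imread("pics/top0.png"); k=lambda x,y:(155+x/2.75,175+y/2.75)
r=np.array([p2w("top",*k(*p),.034)[:2] for p in [(547,188),(760,208),(752,306),(538,288)]]);print("rack",r.mean(0),np.linalg.norm(r[0]-r[1]),np.linalg.norm(r[1]-r[2]))
s=lambda x,y:(215+x/5.5,180+y/5.5)
r=np.array([p2w("side",*s(*p),.034)[:2] for p in [(213,322),(415,513),(560,449)]]);print("rack side",r.tolist(),(r[0]+r[2])/2)
# glass centre, height .045
print("glass",p2w("side",*s(315,304),.045))
E
```

```text
hood [[0.5175, 0.051], [0.5162, -0.0112], [0.4175, -0.0066], [0.4189, 0.0578]] [0.46752012 0.02275549] 0.06228210001449458 0.09878212909706723
meter [[0.5556, 0.1202], [0.5491, -0.0797], [0.3797, -0.0766], [0.3844, 0.1256]] [0.46718992 0.02238814] 0.20008117781129517 0.1693837874401062
yaw -0.03255538681738926
yaw -0.02307566266169654
yawh -0.06845409794630578
yawh -0.047408287842437814
slot [0.46668359 0.02282222 0.107     ]
head [0.46443916 0.23112523 0.299     ]
tab top: top [ 0.53057991 -0.35131752  0.15      ] side [ 0.53064505 -0.35277344  0.15      ]
rack [ 0.5328566  -0.29722989] 0.17835979278997685 0.08181141296446083
rack side [[0.5683347156796293, -0.3865048178618019], [0.5818912443650206, -0.2113938959434989], [0.5039220578131429, -0.2024469077571457]] [ 0.53612839 -0.29447586]
glass [ 0.53028109 -0.35339214  0.045     ]
```

Call:
jog_arm --pt "-0.012 -0.008 -0.03 0" --pt "0 0 -0.06 0" --pt "0 0 -0.06 0" --pt "0 0 -0.05 0" --pt "0 0 -0.04 0" --pt "0 0 0 0" --pt "0 0 0 0" --pt "0 0 0 0"

```text
time_s: 4.7
position: [0.5314, -0.351, 0.3376]
eef_rot: [-3.14, 0.003, 3.059]
contact_force: [0.3, -0.2, -0.4]
finger_gap: 0.0501
gripper_force: 0.0
```

Call:
jog_arm --pt "-0.002 -0.002 -0.04 0" --pt "0 0 -0.037 0" --pt "0 0 0 0" --pt "0 0 0 0" --pt "0 0 0 0"

```text
time_s: 5.12
position: [0.5303, -0.3526, 0.2996]
eef_rot: [-3.14, 0.003, 3.058]
contact_force: [0.4, -0.6, 0.6]
finger_gap: 0.0496
gripper_force: 0.0
```

Call:
jog_arm --pt "0 0 0 0" --pt "0 0 0 0" --pt "0 0 0 0" --pt "0 0 0 0" --pt "0 0 0 0" --pt "0 0 0 0" --pt "0 0 0 0" --pt "0 0 0 0" --jaw 0

```text
time_s: 5.78
position: [0.5296, -0.3528, 0.2972]
eef_rot: [-3.141, -0.0, 3.058]
contact_force: [-1.1, -5.0, -1.6]
finger_gap: 0.0081
gripper_force: 29.9
```

Call:
jog_arm --pt "0 -0.001 0.01 0" --pt "0 0 0.02 0" --pt "0 0 0.03 0" --pt "0 0 0.05 0" --pt "0 0 0.06 0" --pt "0 0 0.06 0" --pt "0 0 0.05 0" --pt "0 0 0 0"

```text
time_s: 6.45
position: [0.5299, -0.3531, 0.4453]
eef_rot: [-3.137, 0.012, 3.058]
contact_force: [0.7, 0.2, 0.1]
finger_gap: 0.0078
gripper_force: 30.0
```

Call:
jog_arm --pt "-0.011 0.03 0 0.001" --pt "-0.011 0.05 0 0.001" --pt "-0.011 0.07 0 0.001" --pt "-0.011 0.08 0 0.001" --pt "-0.011 0.08 0 0.001" --pt "-0.011 0.08 0 0.001" --pt "-0.011 0.08 0 0.001" --pt "-0.011 0.08 0 0.001"

```text
time_s: 7.12
position: [0.4844, -0.0761, 0.4374]
eef_rot: [3.141, -0.0, 3.108]
contact_force: [1.3, 1.0, -0.2]
finger_gap: 0.0079
gripper_force: 30.0
```

Call:
jog_arm --pt "-0.011 0.08 0 0.0005" --pt "-0.011 0.06 0 0" --pt "-0.011 0.04 0 0" --pt "-0.005 0.021 0 0" --pt "0 0 0 0" --pt "0 0 0 0" --pt "0 0 0 0" --pt "0 0 0 0"

```text
time_s: 7.78
position: [0.4667, 0.0217, 0.4371]
eef_rot: [-3.141, -0.0, 3.109]
contact_force: [0.7, 0.4, -1.2]
finger_gap: 0.0079
gripper_force: 30.0
```

```bash
python3 - <<'E'
from h import *
for n in("side","top"): cv2.imwrite(f"pics/{n}2.png",env.camera(n)[:,:,::-1])
t=cv2.imread("pics/top2.png"); s=cv2.imread("pics/side2.png")
o=np.zeros((600,800,3),np.uint8)
o[:400,:400]=cv2.resize(t[220:360,180:320],(400,400),interpolation=cv2.INTER_CUBIC)
o[:,400:]=cv2.resize(s[160:310,350:450],(400,600),interpolation=cv2.INTER_CUBIC)
cv2.imwrite("pics/c2.png",o); q=env.sense(); print(q["position"],q["eef_rot"])
# predicted pixel of filter features given tcp
print(w2p("side",(.467,.0225,.15)),w2p("side",(.467,.0225,.185)),w2p("side",(.467,.0225,.29)))
E
```

```text
[0.46677078 0.02173187 0.43711621] [-3.14142952e+00 -4.02219846e-04  3.10912036e+00]
[399.40078248 263.74424164] [401.27610833 250.90709907] [407.44209221 208.69917334]
```

View pics/c2.png

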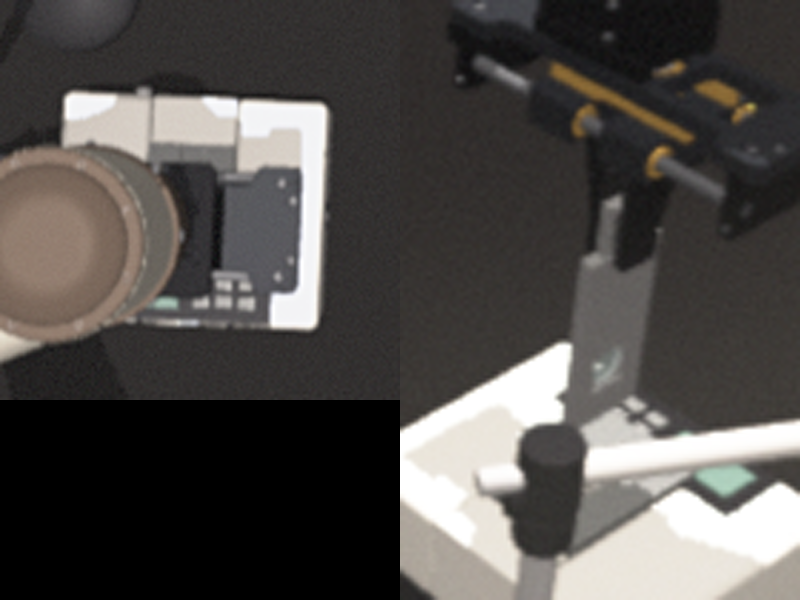

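Call:
jog_arm --pt "0 0.0015 -0.03 0" --pt "0 0 -0.03 0" --pt "0 0 -0.014 0" --pt "0 0 -0.006 0" --pt "0 0 0 0" --pt "0 0 0 0"

```text
time_s: 8.38
position: [0.4669, 0.0232, 0.3978]
eef_rot: [-3.141, 0.001, 3.111]
contact_force: [-0.4, -0.1, -0.8]
finger_gap: 0.0077
gripper_force: 30.0
```

Call:
jog_arm --pt "0 0 -0.006 0" --pt "0 0 -0.006 0" --pt "0 0 0 0" --pt "0 0 0 0"

```text
time_s: 8.72
position: [0.4666, 0.0233, 0.3913]
eef_rot: [-3.142, -0.0, 3.111]
contact_force: [-0.6, 0.1, -1.1]
finger_gap: 0.0076
gripper_force: 30.0
```

Call:
jog_arm --pt "0 0 -0.004 0" --pt "0 0 -0.004 0" --pt "0 0 0 0" --pt "0 0 0 0"

```text
time_s: 9.05
position: [0.4668, 0.0236, 0.3874]
eef_rot: [3.141, 0.001, 3.111]
contact_force: [-0.1, 1.9, -1.3]
finger_gap: 0.0076
gripper_force: 30.0
```

Call:
jog_arm --pt "0 0 -0.004 0" --pt "0 0 -0.004 0" --pt "0 0 0 0" --pt "0 0 0 0"

```text
time_s: 9.38
position: [0.4668, 0.0235, 0.3831]
eef_rot: [3.141, 0.001, 3.111]
contact_force: [1.2, 1.7, -2.5]
finger_gap: 0.0078
gripper_force: 30.0
```

Call:
jog_arm --pt "0 0.0016 0 0" --pt "0 0 -0.004 0" --pt "0 0 -0.004 0" --pt "0 0 0 0" --pt "0 0 0 0"

```text
time_s: 9.8
position: [0.4668, 0.0241, 0.3791]
eef_rot: [3.142, 0.001, 3.111]
contact_force: [3.4, 1.2, -1.9]
finger_gap: 0.0079
gripper_force: 30.0
```

Call:
jog_arm --pt "0 0 -0.006 0" --pt "0 0 -0.006 0" --pt "0 0 0 0" --pt "0 0 0 0"

```text
time_s: 10.13
position: [0.4666, 0.0241, 0.3729]
eef_rot: [-3.142, -0.0, 3.111]
contact_force: [2.3, -0.3, -2.1]
finger_gap: 0.0074
gripper_force: 30.0
```

Call:
jog_arm --pt "0.0012 0 0 0" --pt "0 0 -0.01 0" --pt "0 0 -0.01 0" --pt "0 0 0 0" --pt "0 0 0 0"

```text
time_s: 10.55
position: [0.4671, 0.0241, 0.3626]
eef_rot: [-3.141, -0.001, 3.111]
contact_force: [2.5, 0.4, -2.3]
finger_gap: 0.008
gripper_force: 30.0
```

Call:
jog_arm --pt "0 0 -0.01 0" --pt "0 0 -0.01 0" --pt "0 0 -0.01 0" --pt "0 0 0 0" --pt "0 0 0 0"

```text
time_s: 10.97
position: [0.4672, 0.0241, 0.3477]
eef_rot: [-3.141, -0.001, 3.111]
contact_force: [2.1, 0.2, -2.1]
finger_gap: 0.0078
gripper_force: 30.0
```

Call:
jog_arm --pt "0.001 0 0 0" --pt "0 0 -0.012 0" --pt "0 0 -0.012 0" --pt "0 0 -0.012 0" --pt "0 0 -0.012 0" --pt "0 0 -0.011 0" --pt "0 0 0 0" --pt "0 0 0 0"

```text
time_s: 11.63
position: [0.4676, 0.0241, 0.3182]
eef_rot: [-3.141, -0.001, 3.111]
contact_force: [1.3, 0.3, -1.3]
finger_gap: 0.0077
gripper_force: 30.0
```

```bash
python3 - <<'E'
from h import *
s=env.camera("side")[:,:,::-1]; crop(s,"pics/c3.png",350,190,100,110,5.4)
q=env.sense(); print(q["position"],q["eef_rot"],q["contact_force"],q["moment"])
print([w2p("side",(.467,.0225,z)) for z in (.11,.17)])
E
```

```text
[0.46761921 0.02413492 0.31842577] [-3.14123630e+00 -1.06433849e-03  3.11083193e+00] [ 1.36383363  0.42507135 -1.82940524] [ 0.09531456 -0.34574116  0.00445649]
[array([397.35565204, 277.74374527]), array([400.46221448, 256.47843562])]
```

View pics/c3.png

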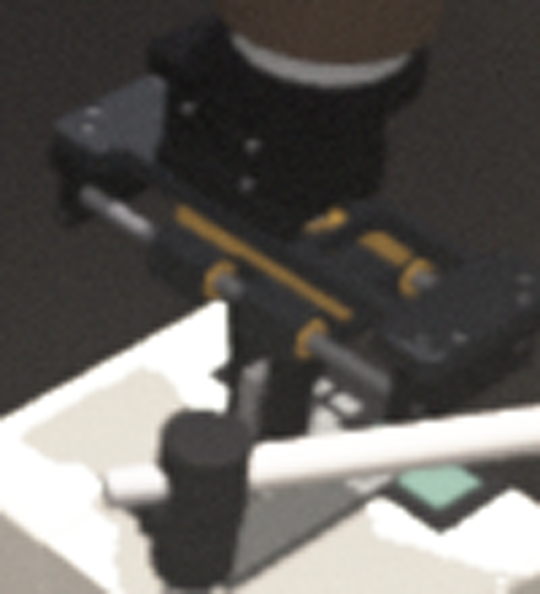

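```bash
python3 -c "
from plant import env
print(env.close_job())"
```

```text
the job is handed in; nothing more can be done
None
```

I handed the job in with the lamp head swung about 0.21 m clear of the slot and the tall round-glass filter held in the gripper in the meter's slot. By the arm's position the glass is within about 1 mm of beam height, though one camera reading put it up to 3 mm lower. Contact forces read only a few newtons throughout, and no verdict was returned.

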